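Level the cup shelf on an espresso bar

ROBOT

A 6-joint arm with a two-finger parallel gripper is mounted at the origin on the work surface. World frame = base frame: x ahead of the robot, y to its left, z up, the work surface at z = 0. Lengths are in m, angles in rad, forces in N, time in s.
With the tool pointing down it reaches from about 0.3 to 0.875 m from the base axis. Payload 6.4 kg.
Tool frame: the origin (TCP) lies at the very end of the fingers, on their centre line; the grasp point (between the pads) lies 19 mm behind it; z points along the fingers, y is the line along which they close (so a half turn about z gives the same grasp; the last joint's range is limited). The gripper opens to 85 mm and grips with 20 to 120 N. Pads are 22 mm wide; open, the fingers measure 114 mm over their backs; the gripper's body (76 mm by 85 mm) begins 54 mm behind the grasp point. The pads swing forward as they close: fully open they stand 13 mm farther back than shut.
Start: joints at [-1.307, 0.181, 1.607, -0, 1.354, -0.206], TCP at [0.26, -0.513, 0.192] pointing down, gripper open.
Joint ranges: [-2.99, 2.99], [-0.89, 2.07], [0.3, 2.58], [-1.14, 4.28], [0, 2.63], [-3.12, 3.12]. Speed limits (rad/s): [2.57, 2.57, 3.01, 3.14, 3.14, 3.14].

INTERFACE

Orientations are given as a unit quaternion [w, x, y, z].
In Python, from bench import * gives the robot as it stands. The module is installed in compiled form; this text tells all that it offers.
- The arm moves only by the tool arm_command, never from a script. Its arguments are lists of equal length, an entry for each row: "dp": the shift along the tool's x, y, z in units of 0.25 m (1.0 is 0.25 m), a list of three; "turn": the turn, a rotation vector about the tool's x, y, z in units of 30 degrees (1.0 is 30 degrees), a list of three; "jaw": the opening, from 0 (shut) to 1 (fully open). A call has 1 to 5 rows; each row is the pose to reach, as a shift and turn from the pose commanded when the call began, along the tool's axes at that moment; what a row does not reach only later rows make up. A row lasts 1/8 s, in which the tool goes at most 62.5 mm and 10.7 degrees, less where a joint would pass 70% of its speed; a pose out of reach is approached as far as the arm can. A call with a number of a shift or a turn outside -1 to 1 is refused whole. A call with a gripper value outside its range is refused whole. The fingers move at their own pace and stop on an object; the grip force is fixed at half the most. Time passes only in rows, so rows that repeat a pose let the fingers close. It gives the time, the measured TCP pose, the force, the opening and the grip force at its end, in the units of the state.
- get_obs(): the state, without advancing time (a new reading comes with each control period).
- camera(name): name is "scene" or "side" or "wrist"; returns the picture (400x640x3 uint8, blue, green, red); there is no depth.
- get_calibration(name): a dict with "camera_matrix" (3x3 intrinsics, pixels), "R" (3x3) and "t" (3): a world point X has camera coordinates R X + t; the wrist camera has in their place "mount" (4x4, takes a point from camera to tool coordinates, whose origin is the TCP and whose axes are the flange's). Camera axes: x right, y down, z forward; pixel columns grow to the right and rows downward; lengths in m; the calibration is good to about 2 mm. A picture is of the moment at which its call begins: read the wrist's pose just before it. get_calibration takes no time and is no camera call.
- hand_in(): hands the job in; it is judged then, once.
The state is a dict: "time_s": time; "q": joint angles; "dq": joint speeds; "joint_efforts": joint torques, N m; "eef_pos": TCP position; "eef_rot": TCP orientation; "wrist_force": force on the tool from outside, world axes, zero at the start; "torque": the same for the moment, N m; "opening": opening from 0.0 (shut) to 1.0 (fully open); "grasp_force": force on a finger pad.
Only numpy, scipy, OpenCV 4.12 (cv2) and the standard library are available. Lean on these libraries where they do the work, as an engineer would, in place of code of your own. Each camera call takes 0.05 s, during which the arm holds its last target. There are 200 camera calls.

TASK

The small cup shelf on the bar slopes down towards its levelling foot: stand the red spirit level lengthwise on the black strip of the shelf and let go of it, then turn the orange knob of the foot until the bubble rests centred between its two black lines. Then let go of the knob and press down on the level with about 12 N, as a loaded shelf would, and finish while still pressing, the bubble still between its lines. Leave the pitcher, the tamper and the cup where they are.

Things in the scene. Friction and masses are not known exactly. Their poses are not given: they have to be found in the camera images.
- level: red torpedo spirit level with black end caps, 180 long (x) x 26 wide (y) x 44 mm high (z), 0.30 to 0.48 kg; origin at the centre of its underside; first stands upright on the counter. Mid-top is a 68 mm window, recessed 4 mm, with a yellow-green vial; the solid flat ends of its top (34 to 90 mm either side of the centre) are for pressing on.
- bubble (a joint): white bubble (16 mm long) in the vial: displacement in m from the middle along the level's x, positive to +x. It floats to the higher end, about 4 mm per 0.01 rad of slope, stops at 21 mm, settles in about 1.2 s. Two black lines lie 11.8 mm either side of the middle: the bubble is between them within about 3.5 mm of zero.
- strip (a point): centre of the black strip (52 x 220 mm) on the shelf's top face, about 70 mm above the counter when level. x runs across the shelf, y along it towards the levelling foot, z up out of the deck. The shelf tips about an axis across it 105 mm from this point at the end away from the foot; at the start its foot end is 0.02 to 0.065 rad too low.
- deck: white-painted steel top of the cup shelf, 150 x 270 mm, 7 mm thick; origin on the tipping axis, 10 mm under its top; y along it towards the foot. The whole shelf with its foot rides on springs: the first 3.5 N of downward load hardly move it (the level's weight takes that up), then it sinks 1 mm for every 2.5 N and stops at 10 mm
- foot (a joint): turn of the levelling foot's knob in rad, 0 to 3.2, growing clockwise seen from above. Clockwise raises the foot end of the shelf by 0.03 rad per rad; the value at which the shelf is level differs each time and must be read off the bubble. The knob stays where it is left (friction about 0.1 N m) and does not rise as it turns.
- foot_grip (a point): middle of the orange bar grip of the foot's knob, about 200 mm from the strip's centre along the strip's y, about 110 mm above the counter. The bar is 48 mm long (this point's x), 14 mm wide (y), reaching from 18 mm below to 14 mm above this point; below it a black disc of 42 mm diameter. z points up.
- pitcher: bystander: steel milk pitcher with a handle, 72 mm diameter, 85 mm high, origin at the centre of its underside
- tamper: bystander: dark steel coffee tamper, 54 mm diameter, 86 mm high, origin at the centre of its underside
- cup: bystander: white espresso cup, 62 mm diameter, 55 mm high, origin at the centre of its underside

How it is judged:
By the outcome, as a careful person would: the job done as asked, in the order asked, and still so for the second after the job is handed in, while the arm keeps its last pose, push and grip.
It also fails if it takes over 72 s, if anything falls off the work surface, if the arm or the gripper's body presses on something with over 40 N, if the wrist force passes 120 N, or if a joint passes its speed limit or range.

## Working session

There is one attempt and no reset: what is moved stays moved. The work goes in short steps, Python scripts to look and compute and a tool call to move; the robot and the scene stay as the last step left them, time stands still between calls to the robot, and variables do not carry over. Pictures are saved under pics/ and viewed, at most 10 in all, crops included, and the job is handed in when it is done.

Besides the shell and the picture viewer there is one more tool, called after "Emit:" as name(argument=value, ...) on one line, values as JSON. arm_command: Moves the arm, as the interface text tells. Its arguments: {"type":"object","properties":{"dp":{"type":"array"},"turn":{"type":"array"},"jaw":{"type":"array"}},"required":["dp","turn","jaw"]}

```bash
mkdir -p pics
python3 - <<'E'
from bench import *
import cv2,numpy as np
o=get_obs();print({k:np.round(v,3) for k,v in o.items()})
ims=[camera(n) for n in("scene","side","wrist")]
for n,i in zip(("scene","side","wrist"),ims):
    cv2.imwrite(f"pics/{n}0.png",i);c=get_calibration(n);print(n,{k:np.round(v,3).tolist() for k,v in c.items()})
E
```

```text
{'time_s': np.float64(0.0), 'q': array([-1.307,  0.182,  1.608, -0.   ,  1.354, -0.206]), 'dq': array([-0.   , -0.001, -0.002,  0.001,  0.001,  0.001]), 'joint_efforts': array([ 0.0000e+00, -4.4487e+01, -3.5134e+01, -0.0000e+00,  9.0000e-03,
        0.0000e+00]), 'eef_pos': array([ 0.26 , -0.512,  0.191]), 'eef_rot': array([-0.001,  0.973,  0.233, -0.   ]), 'wrist_force': array([-1.006, -0.196, -0.344]), 'torque': array([ 0.   ,  0.028, -0.039]), 'grasp_force': np.float64(0.0), 'opening': np.float64(0.997)}
scene {'camera_matrix': [[472.045, 0.0, 326.188], [0.0, 472.045, 194.92], [0.0, 0.0, 1.0]], 'R': [[-0.881, 0.472, 0.0], [0.315, 0.588, -0.745], [-0.352, -0.656, -0.667]], 't': [0.55, -0.094, 1.404]}
side {'camera_matrix': [[402.062, 0.0, 313.735], [0.0, 402.062, 198.566], [0.0, 0.0, 1.0]], 'R': [[-0.713, -0.7, -0.025], [-0.328, 0.365, -0.871], [0.619, -0.614, -0.49]], 't': [0.394, 0.291, 0.906]}
wrist {'camera_matrix': [[346.897, 0.0, 321.669], [0.0, 346.897, 199.498], [0.0, 0.0, 1.0]], 'mount': [[0.0, -0.945, -0.326, 0.084], [1.0, 0.0, 0.0, -0.002], [-0.0, -0.326, 0.945, -0.182], [0.0, 0.0, 0.0, 1.0]]}
```

View pics/scene0.png

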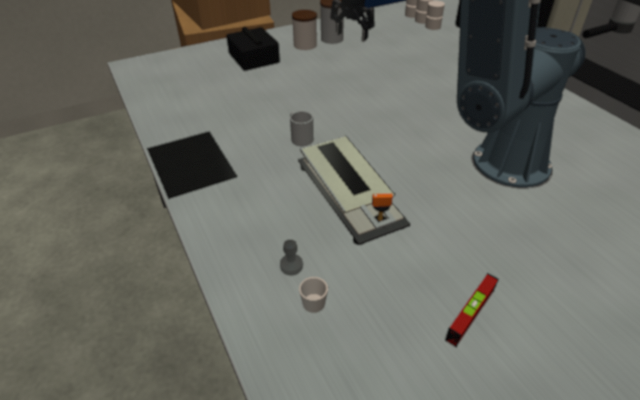

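View pics/side0.png

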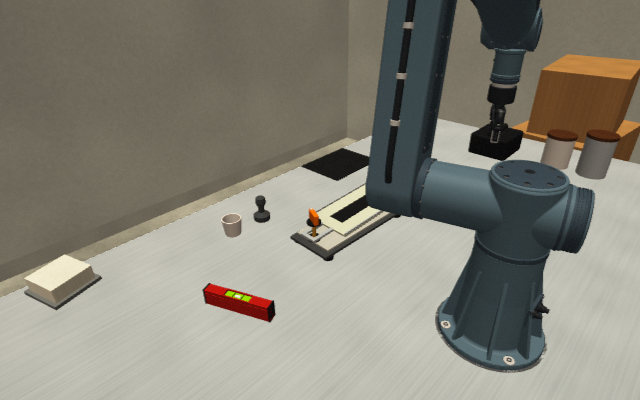

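The scene view shows the red level at about (472,308), the black strip at about (344,167), the orange knob at about (382,203), and the pitcher, tamper and cup at (302,128), (291,257) and (313,294). The side view shows the same things.

```bash
cat > h.py <<'E'
from bench import *
import cv2,numpy as np
from scipy.spatial.transform import Rotation as Ro
def rot(o): w,x,y,z=o['eef_rot'];return Ro.from_quat([x,y,z,w])
def cam(n,o=None):
    c=get_calibration(n);K=np.array(c['camera_matrix'])
    if n!='wrist': R=np.array(c['R']);t=np.array(c['t']);return K,R.T,-R.T@t
    M=np.array(c['mount']);A=rot(o).as_matrix();return K,A@M[:3,:3],A@M[:3,3]+o['eef_pos']
def plane(cm,uv,z):
    K,R,C=cm;d=R@np.linalg.solve(K,[uv[0],uv[1],1]);return C+d*(z-C[2])/d[2]
def proj(cm,X):
    K,R,C=cm;p=K@(R.T@(np.array(X)-C));return p[:2]/p[2]
def tri(l):
    A=[];b=[]
    for cm,uv in l:
        K,R,C=cm;d=R@np.linalg.solve(K,[uv[0],uv[1],1]);d/=np.linalg.norm(d);P=np.eye(3)-np.outer(d,d);A.append(P);b.append(P@C)
    return np.linalg.lstsq(np.vstack(A),np.hstack(b),rcond=None)[0]
def hsv(im,lo,hi,box=None):
    m=cv2.inRange(cv2.cvtColor(im,cv2.COLOR_BGR2HSV),np.array(lo),np.array(hi))
    if box: k=np.zeros_like(m);x0,y0,x1,y1=box;k[y0:y1,x0:x1]=255;m&=k
    return m
def blobs(m,mn=15):
    n,l,s,c=cv2.connectedComponentsWithStats(m);return [(s[i,4],c[i].round(1).tolist(),cv2.minAreaRect(np.argwhere(l==i)[:,::-1].astype(np.float32))) for i in range(1,n) if s[i,4]>=mn]
E
python3 - <<'E'
from h import *
S=cv2.imread('pics/scene0.png');D=cv2.imread('pics/side0.png');cs,cd=cam('scene'),cam('side')
g=[max(blobs(hsv(i,(28,120,80),(50,255,255))|hsv(i,(0,0,170),(180,60,255),b),5),key=lambda b:b[0]) for i,b in((S,(460,290,490,318)),(D,(225,288,250,305)))]
print(g);print('vial',tri([(cs,g[0][1]),(cd,g[1][1])]))
o=[max(blobs(hsv(i,(7,180,120),(22,255,255)),5),key=lambda b:b[0]) for i in(S,D)]
print(o);print('knob',tri([(cs,o[0][1]),(cd,o[1][1])]))
r=[max(blobs(hsv(i,(0,170,60),(5,255,255)),5),key=lambda b:b[0]) for i in(S,D)]
for c,b in((cs,r[0]),(cd,r[1])):
    print('red',b[1],[plane(c,p,.03).round(3).tolist() for p in cv2.boxPoints(b[2])])
k=[b for b in blobs(hsv(S,(0,0,0),(180,255,60),(310,135,378,200)),50)];print(k)
for b in k: print([plane(cs,p,.067).round(3).tolist() for p in cv2.boxPoints(b[2])])
for n,uv in(('pitcher',(302,142)),('tamper',(291,268)),('cup',(313,305))): print(n,plane(cs,uv,0).round(3))
E
```

```text
[(np.int32(214), [473.9, 302.9], ((473.89605712890625, 302.9280090332031), (9.992795944213867, 25.045236587524414), 34.69515609741211)), (np.int32(125), [237.7, 295.6], ((237.63209533691406, 295.5377197265625), (25.13698387145996, 5.357061862945557), 15.945395469665527))]
vial [0.46140136 0.34935585 0.04167204]
[(np.int32(64), [382.9, 196.6], ((382.0, 196.5), (3.0, 18.0), 90.0)), (np.int32(92), [313.6, 216.6], ((313.6099548339844, 216.76998901367188), (16.68772315979004, 7.212489604949951), 81.8698959350586))]
knob [0.49693337 0.05006469 0.11317044]
red [473.3, 306.4] [[0.537, 0.368, 0.03], [0.373, 0.296, 0.03], [0.366, 0.324, 0.03], [0.529, 0.392, 0.03]]
red [237.1, 302.0] [[0.522, 0.416, 0.03], [0.573, 0.368, 0.03], [0.395, 0.296, 0.03], [0.357, 0.345, 0.03]]
[(np.int32(823), [344.1, 169.1], ((343.49615478515625, 168.78079223632812), (62.00799560546875, 15.085397720336914), 52.12501525878906))]
[[0.514, -0.252, 0.067], [0.462, -0.276, 0.067], [0.479, -0.039, 0.067], [0.525, -0.023, 0.067]]
pitcher [ 0.501 -0.391  0.   ]
tamper [0.746 0.053 0.   ]
cup [0.747 0.169 0.   ]
```

Emit:
arm_command(dp=[[0.76, -0.7, -0.12], [0.76, -0.7, -0.12], [0.76, -0.7, -0.12], [0.76, -0.7, -0.12], [0.76, -0.7, -0.12]], turn=[[0, 0, 0], [0, 0, 0], [0, 0, 0], [0, 0, 0], [0, 0, 0]], jaw=[1, 1, 1, 1, 1])

```text
time_s: 0.78
eef_pos: [0.3515, -0.2677, 0.2225]
eef_rot: [0.0, 0.972, 0.235, 0.0]
wrist_force: [-0.5, -0.3, -0.0]
opening: 0.998
grasp_force: 0.0
```

Emit:
arm_command(dp=[[0.76, -0.7, -0.12], [0.76, -0.7, -0.12], [0.76, -0.7, -0.12], [0.76, -0.7, -0.12], [0.76, -0.7, -0.12]], turn=[[0, 0, 0], [0, 0, 0], [0, 0, 0], [0, 0, 0], [0, 0, 0]], jaw=[1, 1, 1, 1, 1])

```text
time_s: 1.4
eef_pos: [0.4417, -0.026, 0.2524]
eef_rot: [0.0, 0.972, 0.235, 0.0]
wrist_force: [0.4, -0.3, -0.8]
opening: 0.999
grasp_force: 0.0
```

Run:
```python
from h import *
o=get_obs();im=camera('wrist');cv2.imwrite('pics/w1.png',im);np.save('o1.npy',o,allow_pickle=True)
print(o['eef_pos'],o['eef_rot'],o['time_s'])
```

```text
[ 0.44166756 -0.02604379  0.25244835] [3.65198930e-05 9.71959722e-01 2.35147043e-01 4.06253579e-04] 1.4
```

View pics/w1.png

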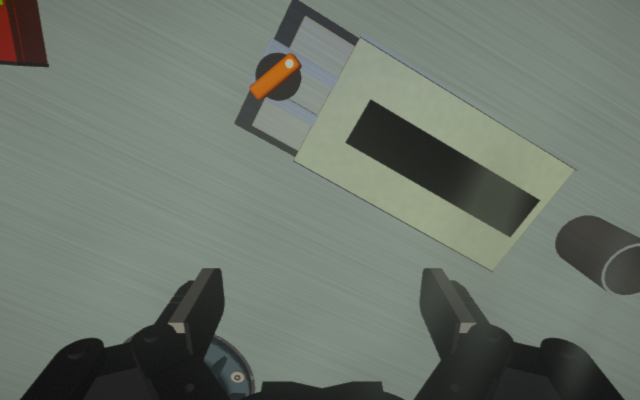

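The wrist view shows the strip's corners at (370,100), (346,142), (511,237) and (539,200). The orange bar runs from (252,93) to (299,60).

Run:
```python
from h import *
o=np.load('o1.npy',allow_pickle=True).item();c=cam('wrist',o);im=cv2.imread('pics/w1.png')
P=np.array([plane(c,u,z) for u,z in(((370,100),.0615),((346,142),.0615),((511,237),.07),((539,200),.07))]);print(P.round(4),P.mean(0))
d=(P[0]+P[1]-P[2]-P[3])/2;print('len',np.linalg.norm(d),'yaw',np.degrees(np.arctan2(d[1],d[0])), 'widths',np.linalg.norm(P[0]-P[1]),np.linalg.norm(P[2]-P[3]))
b=max(blobs(hsv(im,(7,150,100),(22,255,255))),key=lambda b:b[0]);print(b)
Q=[plane(c,p,.122)for p in cv2.boxPoints(b[2])];print(np.round(Q,4),'knob',np.mean(Q,0))
for i in(0,1):
  e=Q[i+1]-Q[i];print(np.linalg.norm(e),np.degrees(np.arctan2(e[1],e[0])))
```

```text
[[ 0.521  -0.0396  0.0615]
 [ 0.4715 -0.0383  0.0615]
 [ 0.4631 -0.2588  0.07  ]
 [ 0.5139 -0.2587  0.07  ]] [ 0.49238771 -0.14883516  0.06575   ]
len 0.22008177048973948 yaw 87.98084049148368 widths 0.049567380733725706 0.050730234150901915
(np.int32(861), [273.1, 77.0], ((274.0491638183594, 75.9590072631836), (16.900867462158203, 56.20819091796875), 50.194427490234375))
[[0.4809 0.0679 0.122 ]
 [0.5235 0.0473 0.122 ]
 [0.5186 0.0349 0.122 ]
 [0.4753 0.0553 0.122 ]] knob [0.49959236 0.05133706 0.122     ]
0.047314674409439116 -25.86232943670757
0.013348977335470809 -111.62844224338826
```

Emit:
arm_command(dp=[[0.35, -0.64, 0], [0.35, -0.64, 0], [0.35, -0.64, 0]], turn=[[0, 0, 0], [0, 0, 0], [0, 0, 0]], jaw=[1, 1, 1])

```text
time_s: 1.82
eef_pos: [0.4468, 0.1533, 0.2518]
eef_rot: [0.0, 0.973, 0.231, -0.0]
wrist_force: [1.3, 0.3, -0.4]
opening: 1.002
grasp_force: 0.0
```

Emit:
arm_command(dp=[[0.35, -0.64, 0.1], [0.35, -0.64, 0.1], [0.35, -0.64, 0.1], [0.35, -0.64, 0.1]], turn=[[0, 0, 0], [0, 0, 0], [0, 0, 0], [0, 0, 0]], jaw=[1, 1, 1, 1])

```text
time_s: 2.33
eef_pos: [0.4518, 0.337, 0.2249]
eef_rot: [0.0, 0.972, 0.234, -0.002]
wrist_force: [0.3, -0.7, -1.2]
opening: 0.998
grasp_force: 0.0
```

Run:
```python
from h import *
o=get_obs();im=camera('wrist');cv2.imwrite('pics/w2.png',im);np.save('o2.npy',o,allow_pickle=True)
c=cam('wrist',o);print(o['eef_pos'])
m=hsv(im,(25,100,60),(50,255,255));b=max(blobs(m),key=lambda b:b[0]);print('green',b)
m=hsv(im,(0,150,100),(6,255,255))
for b in blobs(m,100):
  print(b);print(np.round([plane(c,p,.044) for p in cv2.boxPoints(b[2])],4))
```

```text
[0.45179389 0.33702188 0.2249121 ]
green (np.int32(1103), [314.8, 147.2], ((314.9629821777344, 147.61778259277344), (19.44502830505371, 62.767120361328125), 3.4336302280426025))
(np.int32(1400), [318.2, 91.1], ((317.52069091796875, 115.64828491210938), (25.191749572753906, 108.22469329833984), 3.3664605617523193))
[[0.4351 0.3544 0.044 ]
 [0.5348 0.3961 0.044 ]
 [0.5447 0.3738 0.044 ]
 [0.4459 0.3296 0.044 ]]
(np.int32(967), [311.1, 201.6], ((311.4827575683594, 197.79312133789062), (22.07948112487793, 52.380043029785156), 3.3664603233337402))
[[0.3767 0.3295 0.044 ]
 [0.4331 0.3532 0.044 ]
 [0.4426 0.3314 0.044 ]
 [0.3866 0.3066 0.044 ]]
```

View pics/w2.png

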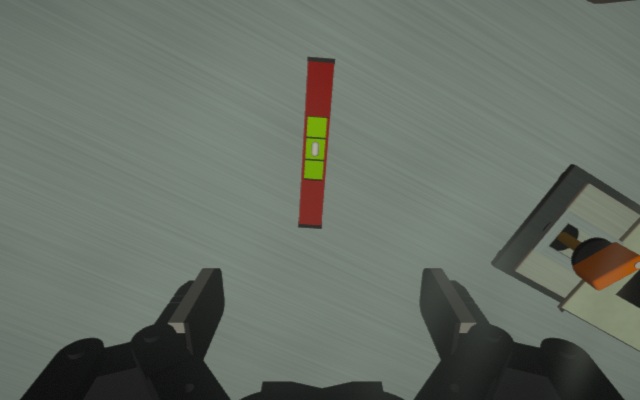

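The level's top runs from (321,58) to (310,228) with the bubble at (315,149).

```bash
cat >> h.py <<'E'
def cmd(o,p,yaw,pitch=0):
    "shift/turn in tool units to a down pose with tool x at yaw(deg); pitch = turn about tool y (rad), extra"
    R=rot(o);y=np.radians(yaw);T=Ro.from_matrix(np.array([[np.cos(y),np.sin(y),0],[np.sin(y),-np.cos(y),0],[0,0,-1]]))*Ro.from_rotvec([0,pitch,0])
    print('dp',(R.inv().apply(np.array(p)-o['eef_pos'])/.25).round(3),'turn',((R.inv()*T).as_rotvec()/np.radians(30)).round(3))
E
python3 - <<'E'
from h import *
o=np.load('o2.npy',allow_pickle=True).item();c=cam('wrist',o)
a,b=plane(c,(321.5,58.5),.044),plane(c,(310.5,228),.044);print(a,b,np.linalg.norm(a-b));m=(a+b)/2;d=a-b
y=np.degrees(np.arctan2(d[1],d[0]));print(m,y)
cmd(o,[m[0],m[1],.08],y);cmd(o,[m[0],m[1],.014],y)
E
```

```text
[0.54259311 0.38553882 0.044     ] [0.37743444 0.31525217 0.044     ] 0.1794926234420046
[0.46001377 0.3503955  0.044     ] 23.053170632050033
dp [ 0.055 -0.033  0.579] turn [-0.     0.006  0.133]
dp [ 0.056 -0.033  0.843] turn [-0.     0.006  0.133]
```

Emit:
arm_command(dp=[[0.056, -0.033, 0.22], [0.056, -0.033, 0.45], [0.056, -0.033, 0.65], [0.056, -0.033, 0.843], [0.056, -0.033, 0.843]], turn=[[0, 0.006, 0.133], [0, 0.006, 0.133], [0, 0.006, 0.133], [0, 0.006, 0.133], [0, 0.006, 0.133]], jaw=[1, 1, 1, 1, 0.8])

```text
time_s: 3.0
eef_pos: [0.4582, 0.3455, 0.0126]
eef_rot: [0.001, 0.98, 0.197, -0.003]
wrist_force: [-0.5, 0.8, -0.4]
opening: 0.82
grasp_force: 0.0
```

Emit:
arm_command(dp=[[0, 0, 0], [0, 0, 0], [0, 0, 0], [0, 0, 0], [0, 0, 0]], turn=[[0, 0, 0], [0, 0, 0], [0, 0, 0], [0, 0, 0], [0, 0, 0]], jaw=[0, 0, 0, 0, 0])

```text
time_s: 3.62
eef_pos: [0.4607, 0.3499, 0.0167]
eef_rot: [-0.0, 0.98, 0.199, 0.002]
wrist_force: [0.6, 0.3, 0.3]
opening: -0.002
grasp_force: 0.0
```

Emit:
arm_command(dp=[[0, 0, 0], [0, 0, 0], [0, 0, -0.1], [0, 0, -0.3], [0, 0, -0.5]], turn=[[0, 0, 0], [0, 0, 0], [0, 0, 0], [0, 0, 0], [0, 0, 0]], jaw=[0, 0, 0, 0, 0])

```text
time_s: 4.25
eef_pos: [0.4598, 0.3493, 0.1422]
eef_rot: [-0.0, 0.98, 0.199, 0.001]
wrist_force: [0.5, -0.3, 0.1]
opening: -0.0
grasp_force: 0.0
```

Run:
```python
from h import *
o=get_obs();print(o['eef_pos'],o['wrist_force'],o['opening'],o['grasp_force'])
cmd(o,[.4924,-.149,.2],88)
```

```text
[0.45980329 0.34926899 0.14222539] [ 0.45641058 -0.2877395   0.11962277] -0.0002037598639297511 0.0
dp [-0.656  1.886 -0.233] turn [ 2.000e-03 -3.000e-03 -2.169e+00]
```

Run:
```python
from h import *
a=camera('wrist');b=camera('side')
cv2.imwrite('pics/w3.png',np.hstack([cv2.resize(a,(480,300)),cv2.resize(b[200:400,120:420],(300,200),)[:,:].copy() if 0 else cv2.copyMakeBorder(b[200:400,120:420],0,100,0,0,0)]))
```

```text
(no output)
```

View pics/w3.png

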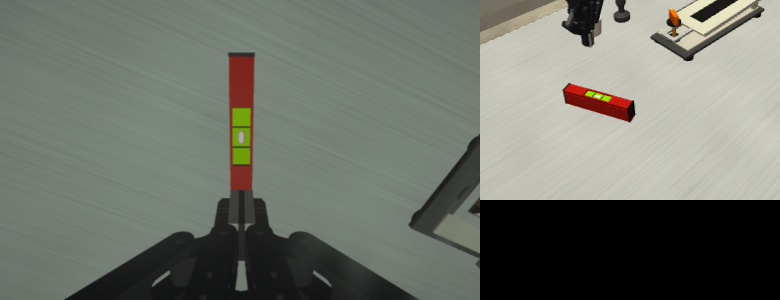

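The fingers closed on air. The level still stands untouched, at (242,137) in the small wrist view, and the gripper appears in front of it rather than over it. I'll check the projected TCP.

Run:
```python
from h import *
o=get_obs();cw=cam('wrist',o)
print('tcp in wrist',proj(cw,o['eef_pos']),'side',proj(cam('side'),o['eef_pos']),'scene',proj(cam('scene'),o['eef_pos']))
L=[.46,.35,.044];print('level side',proj(cam('side'),L),'scene',proj(cam('scene'),L),'wrist',proj(cw,L))
im=camera('wrist');g=max(blobs(hsv(im,(25,100,60),(50,255,255))),key=lambda b:b[0]);print(g[1],plane(cw,g[1],.04))
b=camera('side');s=max(blobs(hsv(b,(28,120,80),(50,255,255))),key=lambda b:b[0]);print(s)
print(tri([(cw,g[1]),(cam('side'),(237.7,295.6))]))
c=get_calibration('wrist')['mount'];print(np.round(c,4));print(o['q'])
```

```text
tcp in wrist [324.69409055 234.28068636] side [230.6328027  259.87491057] scene [485.09275326 271.69133844]
level side [237.73926964 295.25690297] scene [474.87993049 302.23674945] wrist [323.44274875 189.90451982]
[321.9, 186.2] [0.46148595 0.35207462 0.04      ]
(np.int32(114), [237.8, 295.5], ((237.63209533691406, 295.5377197265625), (25.13698387145996, 5.357061862945557), 15.945395469665527))
[0.46142834 0.35096901 0.0418308 ]
[[ 2.000e-04 -9.454e-01 -3.260e-01  8.380e-02]
 [ 1.000e+00  1.000e-04  4.000e-04 -1.800e-03]
 [-3.000e-04 -3.260e-01  9.454e-01 -1.817e-01]
 [ 0.000e+00  0.000e+00  0.000e+00  1.000e+00]]
[4.44405762e-01 2.27788196e-01 1.64381510e+00 1.75302789e-05
 1.25537375e+00 1.61478120e+00]
```

Run:
```python
from h import *
b=camera('side')[170:350,120:320];s=camera('scene')[200:380,400:600]
cv2.imwrite('pics/s4.png',cv2.resize(np.hstack([b,s]),(800,360),interpolation=cv2.INTER_CUBIC))
```

```text
(no output)
```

View pics/s4.png

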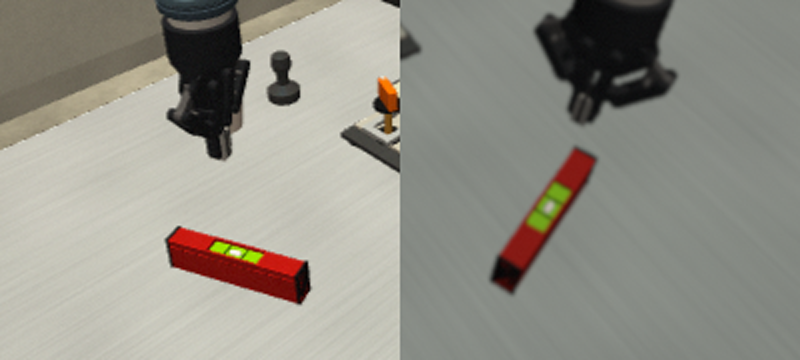

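Run:
```python
from h import *
o=get_obs();cw=cam('wrist',o);cs,cd=cam('scene'),cam('side')
for l in ([(cs,(490,261)),(cd,(230,247))],[(cw,(322,254)),(cd,(230,247))],[(cs,(490,261)),(cw,(322,254))],[(cs,(490,261)),(cd,(230,247)),(cw,(322,254))]):
  t=tri(l);print(t,'tool',rot(o).inv().apply(t-o['eef_pos']),[proj(c,t).round(0) for c in(cs,cd,cw)])
```

```text
[0.46287958 0.35098048 0.18193893] tool [ 0.0040781  -0.00040607 -0.04199585] [array([489., 260.]), array([229., 248.]), array([325., 265.])]
[0.46547939 0.35079159 0.18058172] tool [ 0.00639787  0.00078074 -0.04063687] [array([488., 261.]), array([229., 248.]), array([327., 259.])]
[0.46942357 0.35606941 0.18755751] tool [ 0.01209196 -0.00254374 -0.04760815] [array([489., 261.]), array([225., 246.]), array([320., 255.])]
[0.46450573 0.35183571 0.18114599] tool [ 0.00590833 -0.00056021 -0.04120148] [array([489., 261.]), array([229., 248.]), array([324., 260.])]
```

The real fingertips sit about 40 mm higher than the reported TCP, by three views, with xy in agreement. That explains the miss. I'll go lower carefully, with the jaw half open, and watch the force.

Emit:
arm_command(dp=[[0, 0, 0], [0, 0, 0], [0.003, 0.0, 0.1], [0.003, 0.0, 0.3], [0.003, 0.0, 0.4]], turn=[[0, 0, 0], [0, 0, 0], [0, 0, 0], [0, 0, 0], [0, 0, 0]], jaw=[0.7, 0.7, 0.7, 0.7, 0.7])

```text
time_s: 5.18
eef_pos: [0.4593, 0.3489, 0.0381]
eef_rot: [0.0, 0.98, 0.199, -0.001]
wrist_force: [-0.5, 0.4, -0.1]
opening: 0.7
grasp_force: 0.0
```

Emit:
arm_command(dp=[[0, 0, 0.06], [0, 0, 0.12], [0, 0, 0.18], [0, 0, 0.2], [0, 0, 0.2]], turn=[[0, 0, 0], [0, 0, 0], [0, 0, 0], [0, 0, 0], [0, 0, 0]], jaw=[0.7, 0.7, 0.7, 0.7, 0.7])

```text
time_s: 5.8
eef_pos: [0.4614, 0.35, -0.0087]
eef_rot: [-0.0, 0.98, 0.199, 0.001]
wrist_force: [-0.3, -1.0, 0.2]
opening: 0.7
grasp_force: 0.0
```

Run:
```python
from h import *
o=get_obs();print(o['eef_pos'],o['wrist_force'],o['opening'])
b=camera('side')[170:350,120:320];s=camera('scene')[200:380,400:600]
cv2.imwrite('pics/s5.png',cv2.resize(np.hstack([b,s]),(800,360),interpolation=cv2.INTER_CUBIC))
```

```text
[ 0.46141561  0.34997783 -0.00871623] [-0.25985829 -0.98180106  0.17000334] 0.6999995644820604
```

View pics/s5.png

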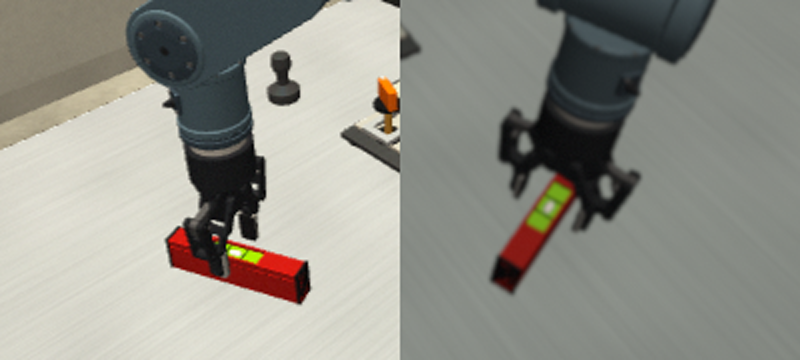

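The jaws straddle the window centre, at (236,251) left and (551,207) right, with the tips near the level's top face. I'll go another 25 mm down and close.

Emit:
arm_command(dp=[[0, 0, 0.04], [0, 0, 0.08], [0, 0, 0.1], [0, 0, 0.1], [0, 0, 0.1]], turn=[[0, 0, 0], [0, 0, 0], [0, 0, 0], [0, 0, 0], [0, 0, 0]], jaw=[0.7, 0.7, 0.7, 0.5, 0.1])

```text
time_s: 6.52
eef_pos: [0.4616, 0.3501, -0.0335]
eef_rot: [-0.0, 0.98, 0.199, 0.002]
wrist_force: [-4.4, 7.0, 7.7]
opening: 0.301
grasp_force: 13.1
```

Emit:
arm_command(dp=[[0, 0, 0], [0, 0, 0], [0, 0, 0], [0, 0, 0], [0, 0, 0]], turn=[[0, 0, 0], [0, 0, 0], [0, 0, 0], [0, 0, 0], [0, 0, 0]], jaw=[0.1, 0, 0, 0, 0])

```text
time_s: 7.15
eef_pos: [0.4616, 0.3502, -0.0334]
eef_rot: [-0.0, 0.98, 0.199, 0.002]
wrist_force: [-0.1, 0.9, 0.7]
opening: 0.298
grasp_force: 59.8
```

Emit:
arm_command(dp=[[0, 0, -0.1], [0, 0, -0.3], [0, 0, -0.5], [0, 0, -0.68], [0, 0, -0.68]], turn=[[0, 0, 0], [0, 0, 0], [0, 0, 0], [0, 0, -0.36], [0, 0, -0.72]], jaw=[0, 0, 0, 0, 0])

```text
time_s: 7.78
eef_pos: [0.4633, 0.3508, 0.1406]
eef_rot: [-0.0, 0.925, 0.381, 0.005]
wrist_force: [0.9, 0.0, -3.9]
opening: 0.292
grasp_force: 59.8
```

Run:
```python
from h import *
o=get_obs();print(o['eef_pos'],o['wrist_force'],o['opening'],o['grasp_force'])
cmd(o,[.4924,-.149,.137],88);cmd(o,[.478,.1,.137],67);cmd(o,[.478,.1,.137],45)
```

```text
[0.46332672 0.35082652 0.14056362] [ 0.87634014  0.03007221 -3.93213146] 0.29242835532643924 59.80022460222244
dp [-1.326  1.501  0.007] turn [ 0.014 -0.015 -1.441]
dp [-0.665  0.754  0.011] turn [ 0.01  -0.017 -0.741]
dp [-0.665  0.754  0.011] turn [ 0.007 -0.018 -0.008]
```

Emit:
arm_command(dp=[[-0.665, 0.754, 0], [-0.665, 0.754, 0], [-0.665, 0.754, 0], [-0.665, 0.754, 0], [-0.665, 0.754, 0]], turn=[[0, 0, -0.2], [0, 0, -0.4], [0, 0, -0.72], [0, 0, -0.72], [0, 0, -0.72]], jaw=[0, 0, 0, 0, 0])

```text
time_s: 8.4
eef_pos: [0.4735, 0.0948, 0.1353]
eef_rot: [0.0, 0.84, 0.542, 0.0]
wrist_force: [-0.5, 0.6, -4.5]
opening: 0.294
grasp_force: 60.5
```

Run:
```python
from h import *
o=get_obs();print(o['eef_pos'],o['wrist_force'])
cmd(o,[.4924,-.149,.12],88)
R=rot(o);print(R.as_matrix().round(2))
cmd(o,[.4924,-.149,.12],88,.04)
```

```text
[0.47350839 0.09484765 0.13529429] [-0.48096744  0.62272316 -4.45997904]
dp [-0.858  0.47   0.061] turn [ 0.002 -0.001 -0.743]
[[ 0.41  0.91  0.  ]
 [ 0.91 -0.41  0.  ]
 [ 0.    0.   -1.  ]]
dp [-0.858  0.47   0.061] turn [ 0.017  0.075 -0.743]
```

Emit:
arm_command(dp=[[-0.858, 0.47, 0], [-0.858, 0.47, 0], [-0.858, 0.47, 0], [-0.858, 0.47, 0.06], [-0.858, 0.47, 0.06]], turn=[[0, 0, -0.2], [0, 0, -0.4], [-0.015, -0.076, -0.743], [-0.015, -0.076, -0.743], [-0.015, -0.076, -0.743]], jaw=[0, 0, 0, 0, 0])

```text
time_s: 9.02
eef_pos: [0.4933, -0.1476, 0.1191]
eef_rot: [0.013, 0.719, 0.695, -0.014]
wrist_force: [-0.1, 1.5, -4.2]
opening: 0.296
grasp_force: 60.3
```

Run:
```python
from h import *
o=get_obs();print(o['eef_pos'],o['wrist_force'])
cmd(o,[.4924,-.149,.045],88,-.04);print(rot(o).as_matrix().round(3))
```

```text
[ 0.49334027 -0.14755645  0.11912502] [-0.11676246  1.47607852 -4.16580542]
dp [ 0.005 -0.004  0.297] turn [ 0.001 -0.003  0.002]
[[ 0.034  0.999 -0.001]
 [ 0.999 -0.034 -0.038]
 [-0.038  0.    -0.999]]
```

Emit:
arm_command(dp=[[0.005, -0.004, 0.15], [0.005, -0.004, 0.28], [0.005, -0.004, 0.3], [0.005, -0.004, 0.31], [0.005, -0.004, 0.32]], turn=[[0, 0, 0], [0, 0, 0], [0, 0, 0], [0, 0, 0], [0, 0, 0]], jaw=[0, 0, 0, 0, 0])

```text
time_s: 9.65
eef_pos: [0.4948, -0.147, 0.0422]
eef_rot: [0.016, 0.717, 0.697, -0.013]
wrist_force: [-0.2, 0.2, -3.7]
opening: 0.295
grasp_force: 60.2
```

Emit:
arm_command(dp=[[0, 0, 0.006], [0, 0, 0.012], [0, 0, 0.018], [0, 0, 0.024], [0, 0, 0.024]], turn=[[0, 0, 0], [0, 0, 0], [0, 0, 0], [0, 0, 0], [0, 0, 0]], jaw=[0, 0, 0, 0, 0])

```text
time_s: 10.28
eef_pos: [0.4934, -0.147, 0.0346]
eef_rot: [0.014, 0.717, 0.696, -0.013]
wrist_force: [-0.5, -0.9, -3.5]
opening: 0.296
grasp_force: 60.2
```

Emit:
arm_command(dp=[[0, 0, 0.004], [0, 0, 0.008], [0, 0, 0.008]], turn=[[0, 0, 0], [0, 0, 0], [0, 0, 0]], jaw=[0, 0, 0])

```text
time_s: 10.65
eef_pos: [0.4934, -0.147, 0.0327]
eef_rot: [0.014, 0.717, 0.696, -0.013]
wrist_force: [0.3, -0.1, -3.6]
opening: 0.295
grasp_force: 60.2
```

Emit:
arm_command(dp=[[0, 0, 0.004], [0, 0, 0.008], [0, 0, 0.008]], turn=[[0, 0, 0], [0, 0, 0], [0, 0, 0]], jaw=[0, 0, 0])

```text
time_s: 11.02
eef_pos: [0.4937, -0.1472, 0.0311]
eef_rot: [0.015, 0.717, 0.696, -0.013]
wrist_force: [-0.3, 1.7, -0.4]
opening: 0.297
grasp_force: 61.1
```

Contact: the weight is now carried. I'll open the jaws, let the level settle and rise.

Emit:
arm_command(dp=[[0, 0, 0.003], [0, 0, 0.003], [0, 0, 0.003], [0, 0, 0.003], [0, 0, 0.003]], turn=[[0, 0, 0], [0, 0, 0], [0, 0, 0], [0, 0, 0], [0, 0, 0]], jaw=[0.4, 0.5, 0.6, 0.7, 0.7])

```text
time_s: 11.65
eef_pos: [0.4936, -0.1472, 0.0301]
eef_rot: [0.015, 0.717, 0.696, -0.013]
wrist_force: [-0.3, -0.3, 0.1]
opening: 0.699
grasp_force: 0.0
```

Emit:
arm_command(dp=[[0, 0, -0.1], [0, 0, -0.25], [0, 0, -0.5], [0, 0, -0.7], [0, 0, -0.7]], turn=[[0, 0, 0], [0, 0, 0], [0, 0, 0], [0, 0.076, 0], [0, 0.076, 0]], jaw=[0.7, 0.7, 0.7, 0.7, 0.7])

```text
time_s: 12.28
eef_pos: [0.4961, -0.1422, 0.2101]
eef_rot: [0.005, 0.718, 0.696, 0.003]
wrist_force: [-0.0, -0.2, 0.0]
opening: 0.7
grasp_force: 0.0
```

Run:
```python
from h import *
o=get_obs();print(o['eef_pos'],o['wrist_force'],o['opening'])
im=camera('wrist');cv2.imwrite('pics/w6.png',im);np.save('o6.npy',o,allow_pickle=True)
cmd(o,[.4996,.0513,.2],154.4);cmd(o,[.4996,.0513,.2],91)
```

```text
[ 0.49610383 -0.14223672  0.2100795 ] [-0.04371709 -0.1925007   0.01380628] 0.6995966157456674
dp [ 0.774 -0.01   0.038] turn [ 0.016  0.018 -2.204]
dp [ 0.774 -0.01   0.038] turn [ 0.022  0.007 -0.091]
```

View pics/w6.png

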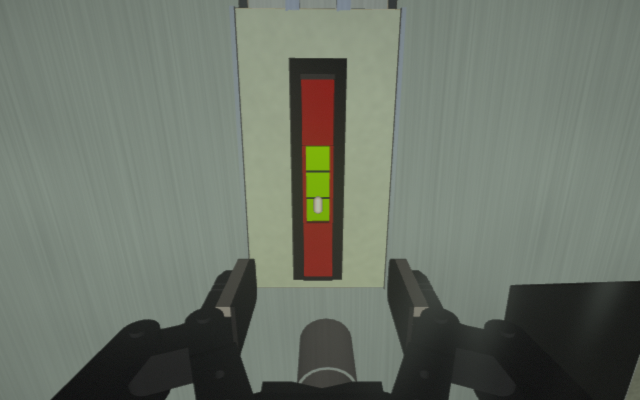

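The wrist view shows the level on the strip. The bubble is at row 205, against a vial middle near row 184 and lines at about rows 171 and 197, so it sits at the end away from the foot. Next I'll measure it and move to the knob.

```bash
cat >> h.py <<'E'
def bubble(c,im,box,ang=88.0,ctr=None):
    "bubble displacement (m, + to foot) relative to the vial window (69 mm) middle; green+white extents along the level"
    g=hsv(im,(25,90,50),(50,255,255),box);pts=np.argwhere(g>0)[:,::-1]
    P=np.array([plane(c,p,.107) for p in pts]);u=np.array([np.cos(np.radians(ang)),np.sin(np.radians(ang)),0])
    s=P@u;lo,hi=np.percentile(s,[.5,99.5])
    x0,y0=pts.min(0);x1,y1=pts.max(0)
    w=hsv(im,(0,0,140),(180,90,255),(x0,y0,x1+1,y1+1));W=np.argwhere(w>0)[:,::-1]
    b=np.mean([plane(c,p,.107)@u for p in W]);print('vial len',round(hi-lo,4),'n',len(W),'bubble mm',round(1e3*(b-(lo+hi)/2),2),'mid',P.mean(0).round(4))
E
python3 - <<'E'
from h import *
o=np.load('o6.npy',allow_pickle=True).item();im=cv2.imread('pics/w6.png');bubble(cam('wrist',o),im,(295,130,340,235))
E
```

```text
vial len 0.066 n 117 bubble mm -18.52 mid [ 0.4928 -0.1389  0.107 ]
```

Emit:
arm_command(dp=[[0.774, -0.01, 0], [0.774, -0.01, 0], [0.774, -0.01, 0], [0.774, -0.01, 0]], turn=[[0, 0, -0.3], [0, 0, -0.6], [0, 0, -0.95], [0, 0, -0.95]], jaw=[0.7, 0.7, 0.7, 0.7])

```text
time_s: 12.82
eef_pos: [0.4947, 0.0569, 0.2032]
eef_rot: [-0.001, 0.521, 0.853, 0.001]
wrist_force: [0.2, 0.2, 0.0]
opening: 0.702
grasp_force: 0.0
```

Run:
```python
from h import *
o=get_obs();im=camera('wrist');c=cam('wrist',o)
b=max(blobs(hsv(im,(7,150,100),(22,255,255))),key=lambda b:b[0]);print(b)
Q=[plane(c,p,.124)for p in cv2.boxPoints(b[2])];print(np.round(Q,4),'knob',np.mean(Q,0))
for i in(0,1):
  e=Q[i+1]-Q[i];print(np.linalg.norm(e),np.degrees(np.arctan2(e[1],e[0])))
print(o['eef_pos']);cmd(o,[.4996,.0513,.14],154.4);cmd(o,[.4996,.0513,.062],154.4)
```

```text
(np.int32(901), [322.6, 199.5], ((323.6980285644531, 201.019775390625), (56.92103576660156, 17.519575119018555), 50.710594177246094))
[[0.4749 0.0562 0.124 ]
 [0.4803 0.0691 0.124 ]
 [0.5228 0.0496 0.124 ]
 [0.5176 0.0359 0.124 ]] knob [0.49890291 0.05268218 0.124     ]
0.013964935909740638 67.12956153662368
0.04677663429746786 -24.66987912915156
[0.4947306  0.05694982 0.20316561]
dp [-0.029  0.007  0.253] turn [ 0.002 -0.003 -1.24 ]
dp [-0.03   0.007  0.565] turn [ 0.002 -0.003 -1.24 ]
```

Emit:
arm_command(dp=[[-0.029, 0.005, 0], [-0.029, 0.005, 0.1], [-0.029, 0.005, 0.2], [-0.029, 0.005, 0.2]], turn=[[0, 0, -0.35], [0, 0, -0.7], [0, 0, -1], [0, 0, -1]], jaw=[0.6, 0.6, 0.6, 0.6])

```text
time_s: 13.38
eef_pos: [0.4987, 0.0461, 0.1522]
eef_rot: [-0.002, 0.288, 0.958, 0.0]
wrist_force: [0.1, -0.1, 0.5]
opening: 0.599
grasp_force: 0.0
```

Run:
```python
from h import *
o=get_obs();print(o['eef_pos'])
cmd(o,[.4992,.052,.062],155)
```

```text
[0.49873182 0.04608659 0.15220964]
dp [0.01  0.021 0.361] turn [-0.001 -0.007 -0.281]
```

Emit:
arm_command(dp=[[0, 0, 0.08], [0, 0, 0.08], [0, 0, 0.08]], turn=[[0, 0, -0.28], [0, 0, -0.28], [0, 0, -0.28]], jaw=[0.5, 0.5, 0.5])

```text
time_s: 13.75
eef_pos: [0.5016, 0.0467, 0.1361]
eef_rot: [0.002, 0.217, 0.976, 0.001]
wrist_force: [-0.8, -0.3, -0.9]
opening: 0.501
grasp_force: 0.0
```

Run:
```python
from h import *
camera('side');camera('side');o=get_obs();print(o['eef_pos'])
cmd(o,[.4992,.052,.062],155)
```

```text
[0.50179112 0.04695349 0.13622008]
dp [0.019 0.013 0.297] turn [0.004 0.007 0.001]
```

Emit:
arm_command(dp=[[0.019, 0.013, 0.1], [0.019, 0.013, 0.18], [0.019, 0.013, 0.25], [0.019, 0.013, 0.3], [0.019, 0.013, 0.3]], turn=[[0, 0, 0], [0, 0, 0], [0, 0, 0], [0, 0, 0], [0, 0, 0]], jaw=[0.5, 0.5, 0.5, 0.5, 0.5])

```text
time_s: 14.48
eef_pos: [0.4977, 0.0523, 0.0593]
eef_rot: [0.0, 0.215, 0.977, 0.001]
wrist_force: [-0.1, 0.1, -0.6]
opening: 0.501
grasp_force: 0.0
```

Emit:
arm_command(dp=[[0, 0, 0], [0, 0, 0], [0, 0, 0], [0, 0, 0], [0, 0, 0]], turn=[[0, 0, 0], [0, 0, 0], [0, 0, 0], [0, 0, 0], [0, 0, 0]], jaw=[0.3, 0, 0, 0, 0])

```text
time_s: 15.1
eef_pos: [0.4985, 0.051, 0.0607]
eef_rot: [0.002, 0.215, 0.977, -0.0]
wrist_force: [-1.9, -6.4, 0.9]
opening: 0.15
grasp_force: 60.2
```

Gripped the bar. Turning clockwise 88.5°.

Emit:
arm_command(dp=[[0, 0, 0], [0, 0, 0], [0, 0, 0], [0, 0, 0]], turn=[[0, 0, 0.3], [0, 0, 0.6], [0, 0, 0.95], [0, 0, 0.95]], jaw=[0, 0, 0, 0])

```text
time_s: 15.6
eef_pos: [0.4993, 0.0519, 0.0609]
eef_rot: [0.002, 0.448, 0.894, 0.001]
wrist_force: [1.3, -1.7, 0.6]
opening: 0.15
grasp_force: 60.2
```

Emit:
arm_command(dp=[[0, 0, 0], [0, 0, 0], [0, 0, 0], [0, 0, 0]], turn=[[0, 0, 0.3], [0, 0, 0.6], [0, 0, 0.95], [0, 0, 0.95]], jaw=[0, 0, 0, 0])

```text
time_s: 16.1
eef_pos: [0.5004, 0.0523, 0.0612]
eef_rot: [0.002, 0.653, 0.757, 0.003]
wrist_force: [4.8, 0.4, -0.0]
opening: 0.149
grasp_force: 60.2
```

Emit:
arm_command(dp=[[0, 0, 0], [0, 0, 0], [0, 0, 0], [0, 0, 0], [0, 0, 0]], turn=[[0, 0, 0.3], [0, 0, 0.6], [0, 0, 0.9], [0, 0, 1.0], [0, 0, 1.0]], jaw=[0, 0, 0, 0, 0])

```text
time_s: 16.73
eef_pos: [0.5016, 0.0521, 0.0614]
eef_rot: [0.003, 0.826, 0.563, 0.004]
wrist_force: [10.8, 1.2, -4.0]
opening: 0.146
grasp_force: 59.9
```

Run:
```python
from h import *
for k in range(12): camera('side')
o=get_obs();s=camera('scene');d=camera('side');w=camera('wrist')
for n,i in(('s7',s),('d7',d),('w7',w)):cv2.imwrite(f'pics/{n}.png',i)
print(o['time_s'],o['wrist_force'],o['torque'],np.degrees(rot(o).as_matrix()[:2,0].dot([1,1j]).__class__(np.angle(complex(*rot(o).as_matrix()[:2,0])))))
cv2.imwrite('pics/v7.png',np.vstack([cv2.resize(s[130:230,290:430],(700,300))[:, :],cv2.resize(w,(480,300),)[:, :].copy() if 0 else cv2.copyMakeBorder(cv2.resize(w,(480,300)),0,0,0,220,0)])[:600])
```

```text
Traceback (most recent call last):
TypeError: ufunc 'degrees' not supported for the input types, and the inputs could not be safely coerced to any supported types according to the casting rule ''safe''
```

Emit:
arm_command(dp=[[0, 0, 0], [0, 0, 0], [0, 0, -0.1], [0, 0, -0.35], [0, 0, -0.6]], turn=[[0, 0, 0], [0, 0, 0], [0, 0, 0], [0, 0, 0], [0, 0, -0.3]], jaw=[0.4, 0.5, 0.5, 0.5, 0.5])

```text
time_s: 18.1
eef_pos: [0.4967, 0.0523, 0.2111]
eef_rot: [-0.0, 0.78, 0.626, 0.001]
wrist_force: [1.0, -0.7, -0.2]
opening: 0.499
grasp_force: 0.0
```

Run:
```python
from h import *
o=get_obs();print(o['eef_pos'],o['time_s'],o['wrist_force'])
cmd(o,[.4935,-.135,.21],88)
```

```text
[0.49671445 0.0522845  0.21111464] 18.1 [ 1.04020753 -0.71250814 -0.24233104]
dp [-0.734  0.149  0.004] turn [ 0.001 -0.002 -0.349]
```

Emit:
arm_command(dp=[[-0.73, 0.15, 0], [-0.73, 0.15, 0], [-0.73, 0.15, 0], [-0.73, 0.15, 0], [-0.73, 0.15, 0]], turn=[[0, 0, -0.35], [0, 0, -0.35], [0, 0, -0.35], [0, 0, -0.35], [0, 0, -0.35]], jaw=[0.5, 0.5, 0.5, 0.5, 0.5])

```text
time_s: 18.73
eef_pos: [0.4935, -0.134, 0.2095]
eef_rot: [-0.0, 0.721, 0.693, 0.001]
wrist_force: [-0.6, -0.4, -0.9]
opening: 0.5
grasp_force: 0.0
```

Run:
```python
from h import *
o=get_obs();im=camera('wrist');cv2.imwrite('pics/w8.png',im);np.save('o8.npy',o,allow_pickle=True);print(o['eef_pos'],o['time_s'])
bubble(cam('wrist',o),im,(280,110,350,245))
# profile along the window's column
m=hsv(im,(25,90,50),(50,255,255),(280,110,350,245));p=np.argwhere(m>0);x=int(np.median(p[:,1]));print(p.min(0),p.max(0),x)
print(im[p[:,0].min()-3:p[:,0].max()+4,x-2:x+3].mean(1).astype(int).tolist())
```

```text
[ 0.49352218 -0.13396519  0.20952471] 18.725
vial len 0.0675 n 126 bubble mm -5.53 mid [ 0.4925 -0.1436  0.107 ]
[160 310] [234 333] 322
[[33, 44, 133], [33, 44, 133], [33, 47, 131], [28, 83, 96], [10, 165, 118], [10, 172, 120], [10, 172, 120], [10, 172, 121], [10, 172, 120], [10, 172, 121], [10, 172, 120], [10, 172, 120], [10, 171, 120], [10, 172, 120], [10, 171, 120], [10, 172, 119], [10, 172, 120], [10, 171, 119], [10, 170, 119], [10, 171, 119], [10, 171, 119], [10, 171, 119], [10, 171, 119], [10, 170, 119], [10, 170, 119], [10, 170, 118], [10, 167, 116], [16, 134, 95], [39, 70, 58], [35, 91, 71], [10, 162, 114], [10, 169, 118], [10, 170, 118], [10, 170, 118], [10, 170, 117], [10, 170, 118], [10, 170, 117], [10, 169, 118], [23, 166, 118], [93, 140, 128], [130, 148, 153], [146, 163, 169], [157, 175, 177], [165, 181, 179], [161, 180, 179], [160, 180, 179], [161, 180, 179], [160, 179, 179], [160, 179, 179], [160, 179, 179], [160, 180, 179], [160, 179, 179], [160, 179, 179], [158, 177, 178], [149, 167, 173], [128, 151, 152], [52, 155, 118], [10, 166, 115], [10, 167, 116], [10, 167, 116], [10, 167, 116], [10, 167, 116], [10, 167, 115], [10, 167, 115], [10, 167, 116], [10, 167, 115], [10, 167, 115], [10, 167, 114], [10, 167, 115], [10, 166, 115], [10, 167, 115], [10, 166, 115], [10, 166, 115], [10, 166, 115], [10, 166, 115], [10, 166, 115], [10, 159, 111], [30, 73, 82], [33, 44, 78], [33, 45, 91], [33, 46, 127]]
```

Bubble now at about −5.9 mm, so about 28° more. I'll go back to the knob.

Emit:
arm_command(dp=[[0.73, 0.03, 0], [0.73, 0.03, 0], [0.73, 0.03, 0], [0.73, 0.03, 0.2], [0.73, 0.03, 0.2]], turn=[[0, 0, 0.3], [0, 0, 0.6], [0, 0, 0.6], [0, 0, 0.6], [0, 0, 0.6]], jaw=[0.5, 0.5, 0.5, 0.5, 0.5])

```text
time_s: 19.4
eef_pos: [0.5051, 0.0509, 0.1567]
eef_rot: [-0.002, 0.819, 0.573, -0.002]
wrist_force: [-0.7, -0.2, -0.3]
opening: 0.497
grasp_force: 0.0
```

Run:
```python
from h import *
camera('side');camera('side');o=get_obs();im=camera('wrist');c=cam('wrist',o)
b=max(blobs(hsv(im,(7,150,100),(22,255,255))),key=lambda b:b[0]);print(b)
Q=[plane(c,p,.124)for p in cv2.boxPoints(b[2])];print(np.round(Q,4),'knob',np.mean(Q,0))
for i in(0,1):
  e=Q[i+1]-Q[i];print(np.linalg.norm(e),np.degrees(np.arctan2(e[1],e[0])))
print(o['eef_pos']);cmd(o,[.4995,.052,.060],68.5)
```

```text
(np.int32(1209), [309.7, 208.2], ((310.0, 210.0), (68.0, 20.0), 90.0))
[[0.5031 0.0786 0.124 ]
 [0.5154 0.0741 0.124 ]
 [0.4984 0.0281 0.124 ]
 [0.4853 0.033  0.124 ]] knob [0.50055361 0.05343766 0.124     ]
0.01302055761025737 -20.22113038064879
0.04897049039476357 -110.2792991944155
[0.50865979 0.04878065 0.16072175]
dp [-0.001 -0.039  0.403] turn [ 0.003 -0.003  0.043]
```

Emit:
arm_command(dp=[[0, -0.038, 0.1], [0, -0.038, 0.2], [0, -0.038, 0.3], [0, -0.038, 0.4], [0, -0.038, 0.4]], turn=[[0, 0, 0.02], [0, 0, 0.02], [0, 0, 0.02], [0, 0, 0.02], [0, 0, 0.02]], jaw=[0.5, 0.5, 0.5, 0.5, 0.5])

```text
time_s: 20.18
eef_pos: [0.5001, 0.0507, 0.0601]
eef_rot: [-0.0, 0.824, 0.567, 0.001]
wrist_force: [-0.5, -0.3, 0.3]
opening: 0.499
grasp_force: 0.0
```

Emit:
arm_command(dp=[[0, 0, 0], [0, 0, 0], [0, 0, 0], [0, 0, 0], [0, 0, 0]], turn=[[0, 0, 0], [0, 0, 0], [0, 0, 0], [0, 0, 0], [0, 0, 0]], jaw=[0.3, 0, 0, 0, 0])

```text
time_s: 20.8
eef_pos: [0.5012, 0.0511, 0.0607]
eef_rot: [0.001, 0.824, 0.567, 0.002]
wrist_force: [0.1, -1.1, 4.0]
opening: 0.148
grasp_force: 60.5
```

Emit:
arm_command(dp=[[0, 0, 0], [0, 0, 0], [0, 0, 0], [0, 0, 0], [0, 0, 0]], turn=[[0, 0, 0.3], [0, 0, 0.6], [0, 0, 0.94], [0, 0, 0.94], [0, 0, 0.94]], jaw=[0, 0, 0, 0, 0])

```text
time_s: 21.42
eef_pos: [0.5017, 0.0508, 0.0607]
eef_rot: [0.001, 0.936, 0.351, 0.003]
wrist_force: [4.5, -3.6, 3.8]
opening: 0.152
grasp_force: 60.5
```

Emit:
arm_command(dp=[[0, 0, 0], [0, 0, 0], [0, 0, -0.1], [0, 0, -0.35], [0, 0, -0.6]], turn=[[0, 0, 0], [0, 0, 0], [0, 0, 0], [0, 0, -0.3], [0, 0, -0.6]], jaw=[0.4, 0.5, 0.5, 0.5, 0.5])

```text
time_s: 22.05
eef_pos: [0.4984, 0.0517, 0.2105]
eef_rot: [-0.001, 0.869, 0.494, 0.0]
wrist_force: [1.3, 0.6, -0.4]
opening: 0.499
grasp_force: 0.0
```

Run:
```python
from h import *
o=get_obs();print(o['eef_pos'],o['time_s'],o['wrist_force'])
cmd(o,[.4935,-.135,.21],88)
```

```text
[0.49841713 0.05172172 0.21053727] 22.05 [ 1.31871521  0.6469749  -0.36329688]
dp [-0.652  0.365  0.001] turn [-0.002 -0.003 -0.958]
```

Emit:
arm_command(dp=[[-0.65, 0.365, 0], [-0.65, 0.365, 0], [-0.65, 0.365, 0], [-0.65, 0.365, 0], [-0.65, 0.365, 0]], turn=[[0, 0, -0.3], [0, 0, -0.6], [0, 0, -0.95], [0, 0, -0.95], [0, 0, -0.95]], jaw=[0, 0, 0, 0, 0])

```text
time_s: 22.68
eef_pos: [0.4934, -0.1354, 0.2091]
eef_rot: [-0.0, 0.724, 0.69, 0.001]
wrist_force: [0.1, 0.8, 0.4]
opening: 0.001
grasp_force: 0.0
```

```bash
cat >> h.py <<'E'
def bub2(im,box=(270,90,360,260)):
    m=hsv(im,(25,90,50),(50,255,255),box);p=np.argwhere(m>0);x=int(np.median(p[:,1]));a,b=p[:,0].min(),p[:,0].max()
    w=hsv(im,(0,0,125),(180,110,255),(x-7,a,x+8,b+1));r=np.argwhere(w>0)[:,0]
    g=im[a:b+1,x-9:x-6,1].mean(1) # beside the bubble: the black lines
    L=[a+i for i in range(3,len(g)-3) if g[i]<140 and g[i]==g[i-3:i+4].min()]
    print('window',a,b,'col',x,'bubble',np.percentile(r,[2,50,98]),'lines',L)
    return r
E
python3 - <<'E'
from h import *
camera('side');camera('side');o=get_obs();im=camera('wrist');cv2.imwrite('pics/w9.png',im);np.save('o9.npy',o,allow_pickle=True);print(o['eef_pos'],o['time_s'])
bubble(cam('wrist',o),im,(280,110,350,245));bub2(im)
bub2(cv2.imread('pics/w8.png'))
cmd(o,[.4915,-.197,.09],88)
E
```

```text
[ 0.49373544 -0.13415255  0.20935975] 22.775
vial len 0.0669 n 121 bubble mm 0.58 mid [ 0.4925 -0.1454  0.107 ]
window 162 235 col 322 bubble [191. 199. 207.] lines [np.int64(186), np.int64(213)]
window 160 234 col 322 bubble [196.72 204.   212.  ] lines [np.int64(185), np.int64(211)]
dp [-0.253  0.002  0.477] turn [ 0.003 -0.004 -0.02 ]
```

The bubble is at row 199 and the lines' middle at 199.5: centred. I'll go to the flat end and press with shut fingers.

Emit:
arm_command(dp=[[-0.253, 0.002, 0], [-0.253, 0.002, 0.2], [-0.253, 0.002, 0.4], [-0.253, 0.002, 0.47], [-0.253, 0.002, 0.47]], turn=[[0, 0, -0.02], [0, 0, -0.02], [0, 0, -0.02], [0, 0, -0.02], [0, 0, -0.02]], jaw=[0, 0, 0, 0, 0])

```text
time_s: 23.45
eef_pos: [0.4919, -0.1971, 0.0919]
eef_rot: [-0.0, 0.719, 0.695, 0.001]
wrist_force: [-0.1, -0.1, -0.1]
opening: 0.001
grasp_force: 0.0
```

Emit:
arm_command(dp=[[0, 0, 0.01], [0, 0, 0.02], [0, 0, 0.03], [0, 0, 0.04], [0, 0, 0.04]], turn=[[0, 0, 0], [0, 0, 0], [0, 0, 0], [0, 0, 0], [0, 0, 0]], jaw=[0, 0, 0, 0, 0])

```text
time_s: 24.08
eef_pos: [0.4919, -0.1981, 0.0822]
eef_rot: [0.0, 0.719, 0.695, 0.001]
wrist_force: [-1.2, -0.4, 0.9]
opening: 0.001
grasp_force: 0.0
```

Run:
```python
from h import *
o=get_obs();print(o['eef_pos'],o['wrist_force'],o['time_s'])
im=camera('wrist')[:, :];cv2.imwrite('pics/w10.png',im)
b=camera('side')[140:290,290:440]
cv2.imwrite('pics/v10.png',np.hstack([cv2.resize(im,(480,300)),cv2.resize(b,(300,300))]))
```

```text
[ 0.49194459 -0.1981042   0.08218403] [-1.16238613 -0.43292842  0.94575493] 24.075
```

View pics/v10.png

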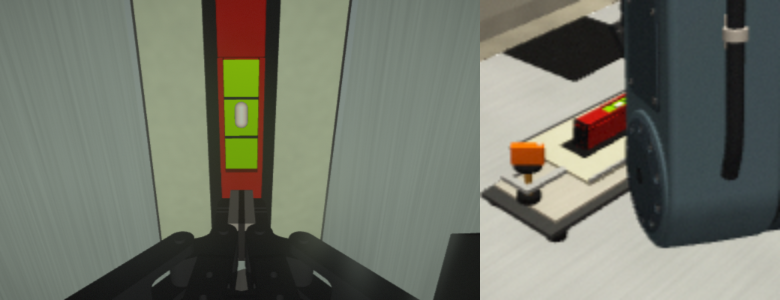

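The shut fingertips, at (242,192), are over the red flat end beyond the window, whose end is at row 170. The bubble (row 115) is between the lines (rows 97 and 138). I'll press down slowly.

Emit:
arm_command(dp=[[0, 0, 0.006], [0, 0, 0.012], [0, 0, 0.018], [0, 0, 0.024], [0, 0, 0.024]], turn=[[0, 0, 0], [0, 0, 0], [0, 0, 0], [0, 0, 0], [0, 0, 0]], jaw=[0, 0, 0, 0, 0])

```text
time_s: 24.8
eef_pos: [0.492, -0.1981, 0.0762]
eef_rot: [0.001, 0.719, 0.695, 0.001]
wrist_force: [0.1, -0.8, 0.0]
opening: -0.002
grasp_force: 0.0
```

Emit:
arm_command(dp=[[0, 0, 0.004], [0, 0, 0.008], [0, 0, 0.012], [0, 0, 0.012]], turn=[[0, 0, 0], [0, 0, 0], [0, 0, 0], [0, 0, 0]], jaw=[0, 0, 0, 0])

```text
time_s: 25.3
eef_pos: [0.4923, -0.1982, 0.0736]
eef_rot: [0.001, 0.719, 0.695, 0.001]
wrist_force: [-1.4, 0.8, 3.0]
opening: 0.001
grasp_force: 1.5
```

Emit:
arm_command(dp=[[0, 0, 0.004], [0, 0, 0.008], [0, 0, 0.01], [0, 0, 0.01]], turn=[[0, 0, 0], [0, 0, 0], [0, 0, 0], [0, 0, 0]], jaw=[0, 0, 0, 0])

```text
time_s: 25.8
eef_pos: [0.4924, -0.1982, 0.0715]
eef_rot: [0.001, 0.719, 0.695, 0.001]
wrist_force: [-1.9, 1.6, 7.8]
opening: 0.0
grasp_force: 3.9
```

Run:
```python
from h import *
f=[]
for k in range(6): im=camera('wrist');f.append(get_obs()['wrist_force'][2])
print(np.round(f,1),get_obs()['eef_pos']);bub2(im,(270,50,360,240))
```

```text
[7.7 7.8 7.8 7.8 8.4 7.6] [ 0.49241802 -0.19817344  0.07153249]
window 79 230 col 321 bubble [139. 155. 172.] lines [np.int64(132), np.int64(149), np.int64(150), np.int64(151), np.int64(162), np.int64(163), np.int64(168), np.int64(187)]
```

Emit:
arm_command(dp=[[0, 0, 0.004], [0, 0, 0.008], [0, 0, 0.009], [0, 0, 0.009], [0, 0, 0.009]], turn=[[0, 0, 0], [0, 0, 0], [0, 0, 0], [0, 0, 0], [0, 0, 0]], jaw=[0, 0, 0, 0, 0])

```text
time_s: 26.72
eef_pos: [0.4926, -0.1982, 0.0698]
eef_rot: [0.001, 0.719, 0.695, 0.001]
wrist_force: [-2.6, 3.3, 11.2]
opening: 0.0
grasp_force: 5.9
```

Run:
```python
from h import *
f=[]
for k in range(26): im=camera('wrist');f.append(get_obs()['wrist_force'])
print(np.round(f,1)[::5],np.mean(f,0),get_obs()['eef_pos'],get_obs()['time_s']);cv2.imwrite('pics/w11.png',im);bub2(im,(270,50,360,240))
cv2.imwrite('pics/v11.png',cv2.resize(im[40:300,200:440],(480,520)))
```

```text
[[-3.8  3.6 11.7]
 [-3.6  3.  11.9]
 [-4.   3.1 11.7]
 [-4.   2.9 12.1]
 [-3.3  3.6 12.2]
 [-3.3  3.5 11.1]] [-3.26003258  3.1920326  11.96999497] [ 0.49257508 -0.19817281  0.06983828] 28.025
window 79 230 col 321 bubble [140. 156. 173.] lines [np.int64(133), np.int64(146), np.int64(154), np.int64(159), np.int64(163), np.int64(164), np.int64(165), np.int64(169), np.int64(187)]
```

View pics/v11.png

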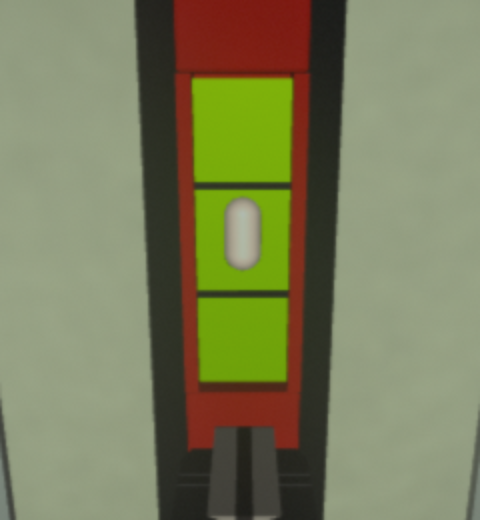

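The bubble spans rows 198–270 of this crop, between lines at rows 186 and 293, and the press is steady at 12.0 N. Handing in.

```bash
python3 -c "
from bench import *
print(hand_in())"
```

```text
the job is handed in; nothing more can be done
None
```

I levelled the shelf and handed the job in at about 28 s, with the bubble between its lines and the arm still pressing the level at about 12 N; no verdict came back.

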